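# Dose the beaker from a bottle-top dispenser

### The job

Dispense into the small beaker from the bottle-top dispenser whose spout it stands under: turn that dispenser's outlet handle from off to on, press its plunger all the way down, through the soft first stop to the firm second stop, let it rise fully, and then turn the handle back to off. Leave the beaker standing under the spout. Do not operate the other dispenser or push the bottle, the big beaker or the meter about.

Things in the scene. Friction and masses are not known exactly. Their poses are not given: they have to be found in the camera images.
- dispenser_a: the dispenser to use, fixed: squat white jar (96 mm wide) in a grey holder (128 mm wide), dispensing head on top. Origin: centre of the underside, on the upright axis of jar and plunger; z up. Outlet arm and spout point along its -x: valve axis 95 mm, spout mouth 137 mm from the jar axis. Arm and valve body reach 174 mm high, the barrel (43 mm wide) 237 mm. The beaker stands under this one's spout
- valve_a_handle (a point): centre of dispenser_a's outlet handle, on its upright turning axis, at mid-height of the bar, 193 mm above the bench. Black bar, 66 mm long, 12 mm wide, 22 mm high (182 to 204 mm above the bench), one end pointed, both ends 33 mm from the axis. The bar lies along the point's y, pointed end at +y, and turns with it. Barrel and plunger button come no nearer to this axis than 70 mm
- valve_a (a joint): outlet handle of dispenser_a: 0 = off (bar across the spout), 1.571 = on (bar in line with the spout, pointed end towards the spout mouth); on is anticlockwise seen from above. A sprung detent holds it at both ends: about 0.25 N m overcomes it; past half-way it snaps on to the other end by itself, let go earlier it snaps back
- plunger_a_top (a point): centre of the flat top of the plunger button of dispenser_a, 293 mm above the bench when up; the button is black, round, 50 mm wide, on the jar's axis, and moves straight down when pressed
- plunger_a (a joint): first part of the plunger's travel: 0 = up, 0.030 m = at the soft first stop. Its spring takes 3 N at the start to about 8 N at the first stop, and lifts the plunger again when released
- blowout_a (a joint): second part of the plunger's travel, after the first: 0 to 0.007 m = firm second stop (37 mm below the rest height in all). It gives only above 11 N and takes about 18 N at the second stop, which is rigid
- dispenser_a_spout (a point): mouth of the downward spout of dispenser_a, 108 mm above the bench; the spout tube is 9 mm thick
- beaker: loose small glass beaker, 64 mm wide, 78 mm high, 3 mm wall, standing under the spout of dispenser_a; origin at the centre of its underside, z up
- dispenser_b: the other dispenser, of the same build, with no beaker under its spout; not to be operated
- valve_b (a joint): outlet handle of dispenser_b, off (0) at the start; to be left so
- plunger_b (a joint): plunger of dispenser_b, first part of travel, up (0) at the start; to be left so
- sample_bottle: bystander: white wide-mouth bottle with screw cap, 92 mm wide, 165 mm high; origin at the centre of its underside
- big_beaker: bystander: empty glass beaker, 86 mm wide, 100 mm high; origin at the centre of its underside
- meter: bystander: hand-held meter lying flat, 190 mm long (its y), 85 mm wide, 35 mm high; origin at the centre of its underside

How it is judged:
By the outcome, as a careful person would: the job done as asked, in the order asked, and still so for the second after the job is handed in, with the robot touching nothing.
It also fails if it takes over 64 s, if anything falls off the work surface, if the arm or the gripper's body presses on something with over 40 N, if the wrist force passes 120 N, or if a joint passes its speed limit or range.

### The arm

A 6-joint arm with a two-finger parallel gripper is mounted at the origin on the work surface. World frame = base frame: x ahead of the robot, y to its left, z up, the work surface at z = 0. Lengths are in m, angles in rad, forces in N, time in s.
With the tool pointing down it reaches from about 0.35 to 0.875 m from the base axis. Payload 4.2 kg.
Tool frame: the origin (TCP) lies at the very end of the fingers, on their centre line; the grasp point (between the pads) lies robot.pinch_z behind it (robot.pinch_z is the distance from the TCP to the grasp point, in m); y points along the fingers, x is the direction in which the jaws open and shut, and the axes are right-handed (so a half turn about y gives the same grasp; the last joint's range is limited). The gripper opens to 85 mm and grips with 20 to 120 N. Pads are 22 mm wide; open, the fingers measure 114 mm over their backs; the gripper's body (76 mm by 85 mm) begins 54 mm behind the grasp point. The pads swing forward as they close: fully open they stand 13 mm farther back than shut.
Start: joints at [1.522, 0.385, 0.008, 0, -1.194, -0.259], TCP at [0.189, 0.596, 0.231] pointing down, gripper open.
Joint ranges: [-3.14, 3.14], [-1.21, 2.06], [-1.07, 1.41], [-3.16, 2.05], [-2.99, -0.16], [-3.1, 3.1]. Speed limits (rad/s): [2.79, 2.79, 3.14, 3.14, 3.14, 3.14].

### API

Orientations are given as a 3x3 rotation matrix whose columns are the frame's x, y, z axes.
In Python, from station import robot gives the robot as it stands.
- The arm moves only by the shell command python3 -m creep 'ROWS' [FORCE]. ROWS is text: rows parted by semicolons, each of 7 numbers parted by spaces: the closure, from 0 (fully open) to 1 (shut), then the shift along the tool's x, y, z in mm, then the turn, a rotation vector about the tool's x, y, z in rad. In form: claw tx ty tz rx ry rz; .... A call has 1 to 8 rows; each row shifts and turns the pose as measured when the row begins, along the tool's axes as they then stand; what a row does not reach is not made up. A row lasts 1/12 s, in which the tool goes at most 41.7 mm and 7.16 degrees, less where a joint would pass 70% of its speed; a pose out of reach is approached as far as the arm can. A call is refused whole if a number of a shift passes 41.7 or a number of a turn 0.125, either way. A call with a gripper value outside its range is refused whole. The fingers move at their own pace and stop on an object; FORCE is the grip in N (left out, the last holds). Time passes only in rows, so rows that do not move let the fingers close. It gives the time, the measured TCP pose, the force and the opening at its end, in the units of the state.
- robot.get_state(): the state, without advancing time (a new reading comes with each control period).
- robot.get_image(name): name is "scene" or "top"; returns the picture (400x640x3 uint8, red, green, blue); there is no depth.
- robot.camera_info(name): a dict with "intrinsics" (3x3 intrinsics, pixels), "R" (3x3) and "t" (3): a world point X has camera coordinates R X + t. Camera axes: x right, y down, z forward; pixel columns grow to the right and rows downward; lengths in m; the calibration is good to about 2 mm. A picture is of the moment at which its call begins. camera_info takes no time and is no camera call.
- robot.job_done(): hands the job in, once; it reports no verdict.
The state is a dict: "time_s": time; "q": joint angles; "dq": joint speeds; "effort": joint torques, N m; "ee_pos": TCP position; "tool_rot": TCP orientation; "wrist_force": force on the tool from outside, world axes, zero at the start; "moment": the same for the moment, N m; "finger_gap": opening from 0.0 (shut) to 1.0 (fully open).
Only numpy, scipy, OpenCV 4.12 (cv2) and the standard library are available. Lean on these libraries where they do the work, as an engineer would, in place of code of your own. Each camera call takes 0.05 s, during which the arm holds its last target.

## Working session

There is one attempt and no reset: what is moved stays moved. The work goes in short steps, Python scripts to look and compute and a shell command to move; the robot and the scene stay as the last step left them, time stands still between calls to the robot, and variables do not carry over. Pictures are saved under pics/ and viewed, and the job is handed in when it is done.

```bash
mkdir -p pics; ls; python3 - <<'E'
from station import robot
import cv2,numpy as np
for n in("scene","top"):
    im=robot.get_image(n); cv2.imwrite(f"pics/{n}0.png",im[:,:,::-1])
    c=robot.camera_info(n); print(n,np.round(c["intrinsics"],1).tolist(),np.round(c["R"],3).tolist(),np.round(c["t"],3).tolist(), "cam",np.round(-np.array(c["R"]).T@c["t"],3))
s=robot.get_state()
print(s, robot.pinch_z)
E
```

```text
pics
scene [[477.3, 0.0, 318.2], [0.0, 477.3, 194.0], [0.0, 0.0, 1.0]] [[-0.622, 0.783, -0.011], [0.479, 0.37, -0.796], [-0.619, -0.5, -0.605]] [0.339, -0.168, 1.984] cam [1.52  0.789 1.071]
top [[377.8, 0.0, 312.5], [0.0, 377.8, 194.4], [0.0, 0.0, 1.0]] [[-0.012, -1.0, -0.008], [-0.994, 0.013, -0.108], [0.108, 0.007, -0.994]] [0.052, 0.629, 1.091] cam [0.508 0.036 1.153]
{'time_s': 0.1, 'q': array([ 1.52160484e+00,  3.85494401e-01,  6.76714928e-03, -4.17720411e-04,
       -1.19399065e+00, -2.58620726e-01]), 'dq': array([-0.00085047, -0.00247852,  0.00206368,  0.00225983,  0.00081185,
       -0.00033584]), 'effort': array([-6.88872660e-04, -3.93322921e+01,  1.88929063e+01,  4.19795260e+00,
       -2.60920482e-03,  8.98526693e-07]), 'ee_pos': array([0.18917735, 0.59514276, 0.23032645]), 'tool_rot': array([[-3.03120765e-01, -4.82430548e-04,  9.52952029e-01],
       [-9.52950141e-01, -1.90011625e-03, -3.03121127e-01],
       [ 1.95695453e-03, -9.99998078e-01,  1.16232434e-04]]), 'wrist_force': array([-0.16569715, -0.5396945 , -0.58976707]), 'moment': array([0.0051067 , 0.04780251, 0.02744449]), 'finger_gap': 0.9981455819973836} 0.0187
```

View pics/scene0.png

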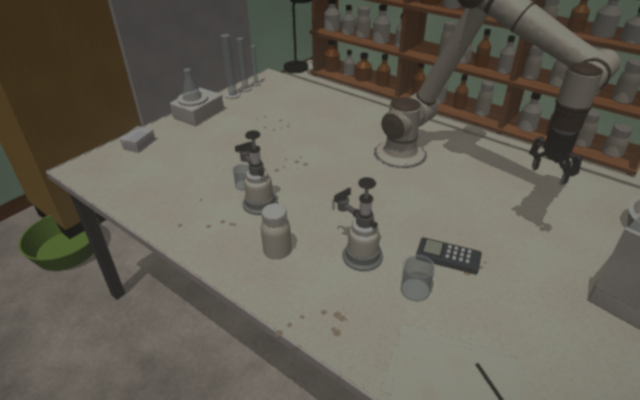

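View pics/top0.png

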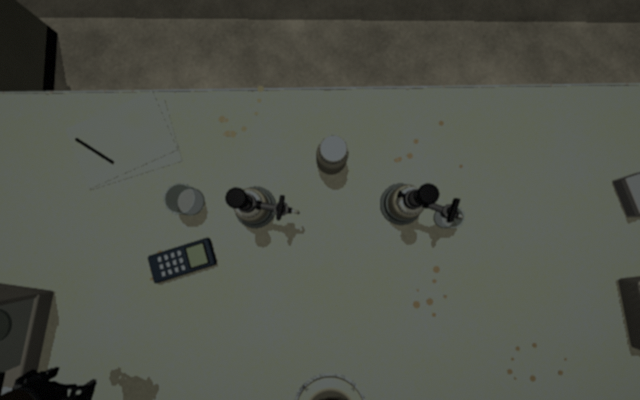

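The beaker stands at about (447,217) in the top view, under the right-hand dispenser (button at 428,195). In the scene view that dispenser is the left one, with its button near (253,135). I'll zoom in on both.

```bash
python3 - <<'E'
import cv2,numpy as np
def z(n,x0,y0,x1,y1,o,f):
    im=cv2.imread(f"pics/{n}0.png")[y0:y1,x0:x1]
    im=cv2.convertScaleAbs(cv2.resize(im,None,fx=f,fy=f,interpolation=cv2.INTER_CUBIC),alpha=1.8)
    cv2.imwrite(f"pics/{o}.png",im)
z("top",370,170,480,240,"ztop",7)
z("scene",220,120,310,220,"zscene",6)
E
```

```text
(no output)
```

View pics/ztop.png

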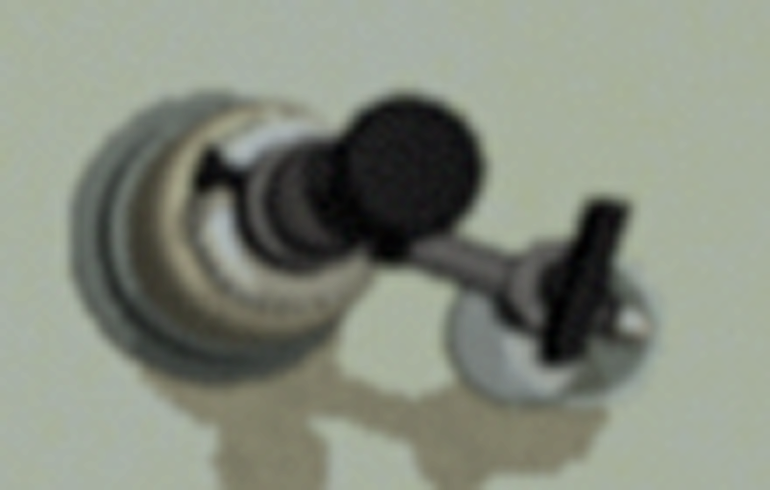

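View pics/zscene.png

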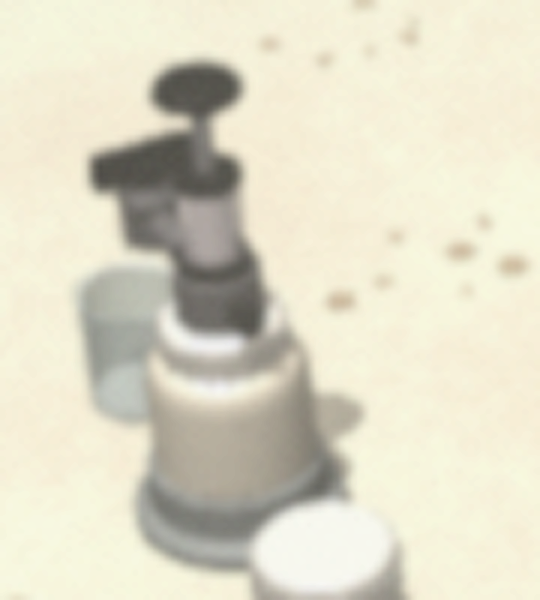

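```bash
cat > h.py <<'E'
import cv2,numpy as np
from station import robot
def ray(n,px,z):
    c=robot.camera_info(n);K=np.array(c["intrinsics"]);R=np.array(c["R"]);t=np.array(c["t"])
    px=np.atleast_2d(np.asarray(px,float))
    d=np.c_[px,np.ones(len(px))]@np.linalg.inv(K).T@R
    o=-R.T@t
    return o+d*((z-o[2])/d[:,2])[:,None]
def proj(n,X):
    c=robot.camera_info(n);p=(np.array(c["R"])@np.atleast_2d(X).T).T+np.array(c["t"])
    p=p@np.array(c["intrinsics"]).T
    return p[:,:2]/p[:,2:]
E
python3 - <<'E'
from h import *
from scipy.optimize import least_squares
im=cv2.imread("pics/top0.png"); x0,y0=370,170
cr=cv2.resize(im[y0:240,x0:480],None,fx=8,fy=8,interpolation=cv2.INTER_CUBIC)
g=cr.max(2); m=(g<38).astype(np.uint8)
def full(p): return (np.asarray(p,float)+.5)/8-.5+[x0,y0]
cs,_=cv2.findContours(m,cv2.RETR_EXTERNAL,cv2.CHAIN_APPROX_NONE)
for c in cs:
    a=cv2.contourArea(c)
    if a<1500: continue
    r=cv2.minAreaRect(c); print(a,full(r[0]),np.array(r[1])/8,r[2])
    p=full(c[:,0])
    if a>8000 and r[0][0]<560:   # button: use right/upper contour
        q=p[(p[:,0]>425)&((p[:,1]<196)|(p[:,0]>434))]
        w=ray("top",q,0.293)[:,:2]
        f=least_squares(lambda v:np.hypot(*(w-v[:2]).T)-v[2],[*w.mean(0),.025],loss='soft_l1',f_scale=.001)
        print("button",f.x,np.abs(f.fun).max())
    elif r[0][0]>560:
        bx=cv2.boxPoints(r); w=ray("top",full(bx),0.204); print("bar z204",w.round(4)[:,:2],w.mean(0).round(4))
# scene button
im=cv2.imread("pics/scene0.png"); x0,y0=220,120
g=cv2.resize(im[y0:220,x0:310],None,fx=8,fy=8,interpolation=cv2.INTER_CUBIC).max(2)
for th in(45,55,65):
  m=(g<th).astype(np.uint8); cs,_=cv2.findContours(m,cv2.RETR_EXTERNAL,cv2.CHAIN_APPROX_NONE)
  for c in cs:
    if cv2.contourArea(c)>800:
        b=np.array(cv2.boundingRect(c)); print(th,cv2.contourArea(c),full(b[:2]),full(b[:2]+b[2:]))
E
```

```text
14125.5 [450.03686523 211.36402893] [19.31705475 26.08133507] 64.14226531982422
bar z204 [[ 0.5716 -0.262 ]
 [ 0.5996 -0.3222]
 [ 0.5556 -0.3409]
 [ 0.5279 -0.2809]] [ 0.5637 -0.3015  0.204 ]
12118.5 [393.94354439 212.03670883] [34.38181305 17.14011002] 45.658546447753906<stdin>:16: RuntimeWarning: Mean of empty slice.
  ret = um.true_divide(
Traceback (most recent call last):
ValueError: Initial guess is outside of provided bounds
```

```bash
python3 - <<'E'
from h import *
im=cv2.imread("pics/top0.png").max(2)
print(im[195,415:470]); print(im[205:214,440:465])
im=cv2.imread("pics/scene0.png").max(2)
print(im[134,240:268]); print(im[128:160,253]);print(im[140:156,234:256])
E
```

```text
[16 12  6  6  8 13 16 17 16 14 14 15 16 15 15 13 14 14 13 13 13 12 11 37
 71 93 99 98 99 98 98 98 98 98 98 98 98 99 98 98 99 98 99 98 98 99 98 99
 99 99 98 98 98 98 98]
[[66 75 84 86 83 72 58 55 52 49 40 24  6  3  7 13 14 28 63 90 98 99 98 98
  98]
 [47 54 59 59 58 55 52 49 48 42 29 14  2  5 12 12 15 40 73 93 96 97 98 99
  97]
 [48 46 41 40 46 52 51 44 35 27 17  8  5 11 14 12 18 46 77 91 92 93 97 97
  99]
 [51 48 42 43 52 54 48 34 20 15 13  6  4 10 15 13 17 41 69 83 89 92 96 98
  99]
 [47 46 40 47 53 54 44 24 15 13 11  5  7 11 15 13 18 38 57 72 84 91 97 98
  98]
 [39 37 37 47 54 52 40 20 11 13  8  3 10 12 12 13 20 38 53 64 75 87 94 96
  96]
 [33 29 33 47 51 51 37 18  9 11  7  6 11 16 12 10 16 33 47 56 62 75 89 93
  96]
 [32 20 28 44 51 50 38 20  9  6  4  9 15 15 14 13 17 24 37 50 56 65 81 91
  93]
 [40 20 18 33 47 50 45 29 11  3  2  9 15 13 12 15 20 20 34 54 59 62 76 89
  93]]
[136 136 136 134 123  94  61  49  48  47  47  47  48  47  49  47  48  48
  50  69 102 129 136 136 136 136 135 136]
[134 120  91  60  48  46  47  48  50  48  50  58  67  71  70  70  68  68
  67  66  61  53  49  
[... 824 characters left out ...]
8  46  46  48  49  48  47  50
   55  61  61  56]
 [114  74  49  46  47  47  46  47  48  47  46  47  48  51  51  50  49  48
   51  53  53  53]
 [118  84  57  50  52  52  49  50  50  48  50  49  53  56  55  50  48  48
   49  49  50  50]
 [126 104  77  72  72  67  59  58  58  59  59  60  61  62  60  55  52  50
   49  48  50  49]
 [133 123 110 106 102  85  69  67  69  70  71  70  68  68  66  66  66  63
   59  58  59  59]
 [136 134 131 130 123 102  76  70  73  75  75  73  71  67  66  74  85  83
   80  79  79  79]
 [136 136 136 136 132 113  81  67  68  70  69  68  67  64  64  77  94  96
   94  94  93  92]
 [136 137 136 137 133 117  85  65  62  61  62  65  68  69  68  79  94  98
   98  97  97  95]]
```

```bash
python3 - <<'E'
from h import *
from scipy.optimize import least_squares
S=8
def up(n,x0,y0,x1,y1):
    return cv2.resize(cv2.imread(f"pics/{n}0.png")[y0:y1,x0:x1],None,fx=S,fy=S,interpolation=cv2.INTER_CUBIC).max(2)
def full(p,x0,y0): return (np.asarray(p,float)+.5)/S-.5+[x0,y0]
g=up("top",370,170,480,240)
m=(g<55).astype(np.uint8)
cs,_=cv2.findContours(m,cv2.RETR_EXTERNAL,cv2.CHAIN_APPROX_NONE)
p=np.vstack([full(c[:,0],370,170) for c in cs if cv2.contourArea(c)>1500])
# button edge: free-background arc
d=p-[429,194]; an=np.degrees(np.arctan2(d[:,1],d[:,0])); r=np.hypot(*d.T)
q=p[(r<13.5)&(r>7.5)&(an>-150)&(an<35)]
w=ray("top",q,.293)[:,:2]
f=least_squares(lambda v:np.hypot(*(w-v[:2]).T)-v[2],[*w.mean(0),.025],loss='soft_l1',f_scale=.001)
print("button top",len(q),f.x.round(4),np.abs(f.fun).max().round(4)); B=f.x[:2]
# bar right edge
e=p[(p[:,0]>448)&(p[:,1]>199)&(p[:,1]<211)]
rows=np.arange(200,211,.5); e=np.array([e[np.abs(e[:,1]-y)<.3][e[np.abs(e[:,1]-y)<.3][:,0].argmax()] for y in rows])
w=ray("top",e,.204)[:,:2]; mu=w.mean(0); u=np.linalg.svd(w-mu)[2][0]; u=u*np.sign(u[0])
print("bar edge dir",u.round(3),np.degrees(np.arctan2(u[1],u[0])).round(1),"off",np.abs((w-mu)@[-u[1],u[0]]).max().round(4))
n=np.array([-u[1],u[0]]); 
b=p[(p[:,0]>445)&(p[:,1]>196)&(p[:,1]<224)]
wb=ray("top",b,.204)[:,:2]; s=(wb-mu)@u; print("ends",s.min().round(4),s.max().round(4))
C=mu+n*.006+u*(s.max()-.033); print("bar centre",C.round(4), "dist to button",np.hypot(*(C-B)).round(4),"dir button->bar",((C-B)/np.hypot(*(C-B))).round(3),"expected -n",(-n).round(3))
print("axis pred from button", (B-n*.095).round(4))
# scene button
g=up("scene",220,120,310,220); m=(g<90).astype(np.uint8); m[int((137.3-120)*S):]=0
cs,_=cv2.findContours(m,cv2.RETR_EXTERNAL,cv2.CHAIN_APPROX_NONE); c=max(cs,key=cv2.contourArea); q=full(c[:,0],220,120)
print("scene btn bbox",q.min(0),q.max(0)); q=q[q[:,1]<135]
w=ray("scene",q,.293)[:,:2]
f=least_squares(lambda v:np.hypot(*(w-v).T)-.025,w.mean(0),loss='soft_l1',f_scale=.001); print("scene button",f.x.round(4),np.abs(f.fun).max().round(4))
print("button reproj top",proj("top",[*B,.293]),"scene",proj("scene",[*B,.293]))
E
```

```text
button top 245 [ 0.5997 -0.2217  0.0238] 0.0006
bar edge dir [ 0.983 -0.184] -10.6 off 0.0026
ends -0.0489 0.0177
bar centre [ 0.5646 -0.3137] dist to button 0.0984 dir button->bar [-0.357 -0.934] expected -n [-0.184 -0.983]
axis pred from button [ 0.5822 -0.3151]
scene btn bbox [244.9375 130.0625] [259.5625 136.6875]
scene button [ 0.604  -0.2224] 0.0024
button reproj top [[428.02498112 193.53836796]] scene [[253.23483559 133.55758112]]
```

```bash
python3 - <<'E'
from h import *
im=cv2.imread("pics/top0.png")
for ch in (None,): 
    g=im.max(2)
print(g[197:224,444:466])
t=cv2.imread("pics/scene0.png"); 
E
```

```text
[[ 98  98  98  97  99  98  99  99  97  92  87  85  84  87  90  93  96  98
  100  98  98  98]
 [ 97  98  97  98  99  98  98  99  94  77  60  52  51  58  67  75  89  96
   98  98  98  98]
 [ 98  98  98  97  98  99  99  97  84  57  30  17  18  24  35  51  78  95
   98  98  98  97]
 [ 98  99  98  98  99  99  99  94  74  40  11   6  10  13  17  44  78  95
   99  98  98  98]
 [ 98  98  98  98  99  99  98  89  61  25   3   8  12  10  22  53  84  97
   99  98  98  98]
 [ 98  98  98  97  98  98  97  85  52  16   4   9  13  10  29  63  90  99
   99  98  98  98]
 [ 99  97  92  91  90  88  85  70  40   8   5  11  15  16  43  75  94  99
   98  98  98  98]
 [ 95  87  76  71  69  67  61  43  19   3   7  13  14  21  54  85  98  99
   98  97  97  98]
 [ 83  72  58  55  52  49  40  24   6   3   7  13  14  28  63  90  98  99
   98  98  98  98]
 [ 58  55  52  49  48  42  29  14   2   5  12  12  15  40  73  93  96  97
   98  99  97  98]
 [ 46  52  51  44  35  27  17   8   5  11  14  12  18  46  77  91  92  93
   97  97  99  98]
 [ 52  54  48  34  20  15  13   6   4  10  15  13  17  41  69  83  89  92
   
[... 711 characters left out ...]
9  25  21  31  59  82  89  87
   80  80  90  97]
 [ 46  38  31  18   4   4  11  15  13  15  25  26  22  27  45  61  68  74
   76  81  92  97]
 [ 73  62  44  22   4   7  14  11  13  23  37  40  36  33  38  42  47  56
   68  82  92  98]
 [ 87  78  58  26   3   6  13  13  13  25  44  51  49  46  48  46  49  54
   70  84  93  96]
 [ 89  81  59  28   5   5  13  15  20  31  47  55  56  55  57  55  55  61
   77  90  93  97]
 [ 88  82  64  39  20  20  26  32  38  42  48  55  59  59  58  58  61  70
   85  94  98  98]
 [ 87  86  77  63  53  51  54  56  55  53  50  53  57  58  58  60  67  79
   90  95  97  98]
 [ 84  87  87  82  80  79  77  69  58  51  50  49  56  59  61  66  76  87
   93  95  98  97]]
```

```bash
python3 - <<'E'
from h import *
C=ray("top",[453.8,209.7],.204)[0]; print("C",C.round(4))
a=ray("top",[[454.5,200],[448.2,220],[458.9,200],[453.9,217]],.204)
for i,j in((1,0),(3,2)):
    d=a[i]-a[j]; print(np.degrees(np.arctan2(-d[1],-d[0])))
for B in ([.5997,-.2217],[.604,-.2224],[.6018,-.222]):
    d=C[:2]-B; print("dist",np.hypot(*d),"u angle",np.degrees(np.arctan2(d[0],-d[1])), "u=-x rotated")
# spout mouth z=.108: tip bright at top pixel ~ (370+632/7,170+322/7)
print(ray("top",[460.2,216],.108)[0])
# scene bar: corners, from zoom
print("proj C scene",proj("scene",C)); print("proj ends scene",proj("scene",[C+np.array([.033*.945,-.033*.326,0]),C-np.array([.033*.945,-.033*.326,0])]))
E
```

```text
C [ 0.5676 -0.3111  0.204 ]
-20.139256308198906
-19.138914670848777
dist 0.09497069220651347 u angle -19.7245094192118 u=-x rotated
dist 0.0958587783018001 u angle -22.285924465051878 u=-x rotated
dist 0.09541967028344503 u angle -20.972386523229112 u=-x rotated
[ 0.55611195 -0.36293397  0.108     ]
proj C scene [[243.78279416 144.294759  ]]
proj ends scene [[235.1126288  147.0471416 ]
 [252.30901462 141.58807234]]
```

```bash
cat >> h.py <<'E'
def go(x,y,z,head):
    """remaining move to TCP (x,y,z), tool x heading (deg), tool down: tool-frame shift mm, turn rad"""
    s=robot.get_state();R=np.array(s["tool_rot"]);p=np.array(s["ee_pos"])
    h=np.radians(head);T=np.c_[[np.cos(h),np.sin(h),0],[0,0,-1],[-np.sin(h)*-1*-1,np.cos(h),0]]
    T[:,2]=np.cross(T[:,0],T[:,1])
    rv=cv2.Rodrigues(R.T@T)[0].ravel()
    print("t",round(s["time_s"],2),"pos",p.round(4),"shift mm",(R.T@(np.array([x,y,z])-p)*1e3).round(1),"turn",rv.round(3),"q",np.round(s["q"],2),"F",np.round(s["wrist_force"],1),"gap",round(s["finger_gap"],3))
E
python3 -m creep '0 0 -38 0 0 0 0;0 0 -38 0 0 0.12 0;0 0 -38 0 0 0.12 0;0 0 -38 0 0 0.12 0;0 0 -38 0 0 0.12 0;0 0 0 0 0 0.12 0;0 0 0 0 0 0.12 0;0 0 0 0 0 0.12 0'
python3 -c "
from h import *
go(.5676,-.3111,.42,70)"
```

```text
time_s: 0.77
ee_pos: [0.1892, 0.5936, 0.4227]
tool_rot: [[-0.925, -0.004, 0.38], [-0.38, -0.017, -0.925], [0.01, -1.0, 0.014]]
wrist_force: [0.4, 1.0, 0.1]
finger_gap: 0.999
t 0.77 pos [0.1892 0.5936 0.4227] shift mm [ -6.5  16.4 980.5] turn [-0.018  2.309 -0.011] q [ 1.52  0.34  0.4  -0.   -1.65 -1.13] F [0.4 1.  0.1] gap 0.999
```

```bash

python3 -m creep '0 0 1 40 0 0 0;0 0 1 40 0 0 0;0 0 1 40 0 0 0;0 0 1 40 0 0 0;0 0 1 40 0 0 0;0 0 1 40 0 0 0;0 0 1 40 0 0 0;0 0 0 40 0 0 0'
python3 -c "
from h import *
go(.5676,-.3111,.42,70)"
```

```text
time_s: 1.43
ee_pos: [0.3091, 0.2917, 0.4112]
tool_rot: [[-0.923, -0.01, 0.385], [-0.385, -0.031, -0.923], [0.021, -0.999, 0.025]]
wrist_force: [2.0, -0.1, 0.4]
finger_gap: 0.997
t 1.43 pos [0.3091 0.2917 0.4112] shift mm [ -6.6   7.6 655.9] turn [-0.037  2.315 -0.019] q [ 1.14 -0.03 -0.07  0.   -1.56 -0.75] F [ 2.  -0.1  0.4] gap 0.997
```

```bash
cat >> h.py <<'E'
_go=go
def go(*a):
    _go(*a); R=np.array(robot.get_state()["tool_rot"]); w=R.T@np.cross(R[:,1],[0,0,-1]); hd=np.degrees(np.arctan2(R[1,0],R[0,0])); print(" tilt fix rx,rz",w.round(3)[[0,2]],"heading",hd.round(1),"ry",np.radians((hd-a[3]+180)%360-180).round(3))
E
python3 -m creep '0 0 0 40 0 0 0;0 0 0 40 0 0 0;0 0 0 40 0 0 0;0 0 0 40 0 0 0;0 0 0 40 0 0 0;0 0 0 40 0 0 0;0 0 0 40 0 0 0;0 0 0 40 0 0 0'
python3 -c "
from h import *
go(.5676,-.3111,.42,70)"
```

```text
time_s: 2.1
ee_pos: [0.431, -0.0184, 0.4186]
tool_rot: [[-0.921, -0.009, 0.39], [-0.39, -0.029, -0.92], [0.02, -1.0, 0.023]]
wrist_force: [1.1, 1.0, 0.4]
finger_gap: 1.005
t 2.1 pos [ 0.431  -0.0184  0.4186] shift mm [-11.6   5.8 322.8] turn [-0.035  2.321 -0.017] q [ 0.35 -0.03 -0.06  0.02 -1.56  0.05] F [1.1 1.  0.4] gap 1.005
 tilt fix rx,rz [-0.023  0.02 ] heading -157.0 ry 2.321
```

```bash

python3 -m creep '0 -2 0 40 -0.01 0 0.01;0 -2 0 40 -0.01 0 0.01;0 -2 0 40 0 0 0;0 -1 0 40 0 0 0;0 -1 0 40 0 0 0;0 -1 0 40 0 0 0;0 -1 0 40 0 0 0;0 -1 0 40 0 0 0'
python3 -m creep '0 0 0 0 0 0.12 0;0 0 0 0 0 0.12 0;0 0 0 0 0 0.12 0;0 0 0 0 0 0.12 0;0 0 0 0 0 0.12 0;0 0 0 0 0 0.12 0;0 0 0 0 0 0.12 0;0 0 0 0 0 0.12 0'
python3 -m creep '0 0 0 0 0 0.12 0;0 0 0 0 0 0.12 0;0 0 0 0 0 0.12 0;0 0 0 0 0 0.12 0;0 0 0 0 0 0.12 0;0 0 0 0 0 0.12 0;0 0 0 0 0 0.12 0;0 0 0 0 0 0.12 0'
python3 -c "
from h import *
go(.5676,-.3111,.42,70)"
```

```text
time_s: 2.77
ee_pos: [0.5654, -0.3234, 0.4174]
tool_rot: [[-0.922, -0.001, 0.388], [-0.388, 0.002, -0.922], [0.0, -1.0, -0.002]]
wrist_force: [1.0, 0.7, 0.9]
finger_gap: 0.999
time_s: 3.43
ee_pos: [0.5679, -0.3335, 0.3997]
tool_rot: [[-0.824, -0.025, -0.566], [0.566, 0.011, -0.824], [0.027, -1.0, 0.005]]
wrist_force: [-0.5, -0.1, 0.2]
finger_gap: 1.003
time_s: 4.1
ee_pos: [0.5673, -0.3325, 0.3927]
tool_rot: [[0.032, -0.036, -0.999], [0.999, 0.018, 0.031], [0.017, -0.999, 0.037]]
wrist_force: [0.1, -0.6, -0.2]
finger_gap: 1.003
t 4.1 pos [ 0.5673 -0.3325  0.3927] shift mm [ 21.9 -26.9   1.4] turn [-0.039  0.318  0.011] q [-0.29  0.42  0.45 -0.01 -1.64 -1.31] F [ 0.1 -0.6 -0.2] gap 1.003
 tilt fix rx,rz [-0.037  0.017] heading 88.2 ry 0.318
```

```bash

python3 -m creep '0.4 11 0 1 -0.02 0.1 0.01;0.4 9 0 4 -0.02 0.1 0.01;0.4 3 0 4 0 0.1 0;0.4 0 20 0 0 0.02 0;0.4 0 30 0 0 0 0;0.4 0 30 0 0 0 0;0.4 0 0 0 0 0 0'
python3 - <<'E'
from h import *
go(.5676,-.3111,.178,70)
for n in("scene","top"):
    im=robot.get_image(n); 
    x0,y0,x1,y1=(200,60,320,220) if n=="scene" else (370,150,490,240)
    cv2.imwrite(f"pics/{n}1.png",cv2.convertScaleAbs(cv2.resize(im[y0:y1,x0:x1,::-1],None,fx=3.7 if n=="scene" else 6,fy=3.7 if n=="scene" else 6,interpolation=cv2.INTER_CUBIC),alpha=1.8))
E
```

```text
time_s: 4.68
ee_pos: [0.56, -0.307, 0.3071]
tool_rot: [[0.365, -0.001, -0.931], [0.931, -0.005, 0.365], [-0.005, -1.0, -0.001]]
wrist_force: [0.5, 0.6, -2.2]
finger_gap: 0.607
t 4.68 pos [ 0.56   -0.307   0.3071] shift mm [ -0.4 129.1  -8.4] turn [ 0.001 -0.024 -0.005] q [-0.25  0.37  0.17  0.01 -1.37 -1.7 ] F [ 0.5  0.6 -2.2] gap 0.607
 tilt fix rx,rz [ 0.001 -0.005] heading 68.6 ry -0.024
```

View pics/scene1.png

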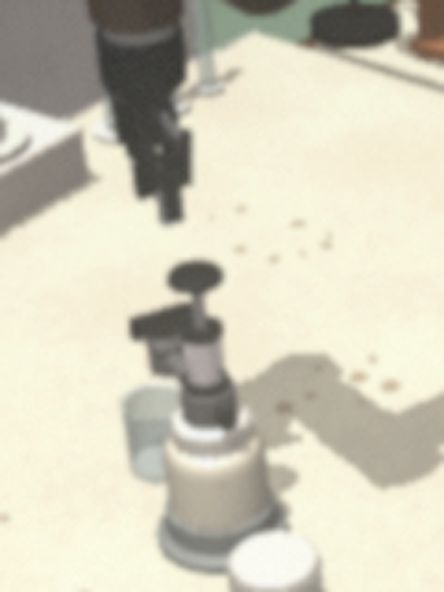

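View pics/top1.png

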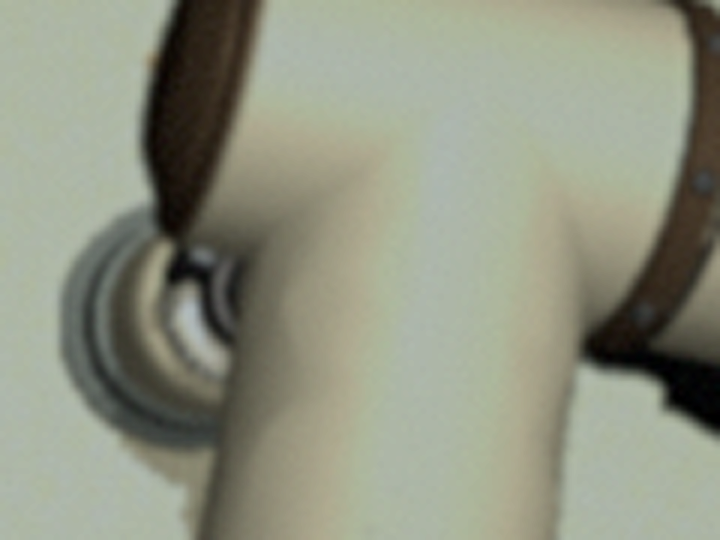

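```bash

python3 -m creep '0.4 0 0 -8 0 -0.02 0;0.4 0 20 -2 0 0 0;0.4 0 25 0 0 0 0;0.4 0 25 0 0 0 0;0.4 0 20 0 0 0 0;0.4 0 0 0 0 0 0'
python3 -c "
from h import *
go(.5676,-.3111,.178,70)"
```

```text
time_s: 5.28
ee_pos: [0.5841, -0.3192, 0.2379]
tool_rot: [[0.339, 0.036, -0.94], [0.941, -0.025, 0.338], [-0.011, -0.999, -0.042]]
wrist_force: [-0.5, 0.1, -1.6]
finger_gap: 0.599
t 5.28 pos [ 0.5841 -0.3192  0.2379] shift mm [ 2.7 59.  20.8] turn [ 0.042  0.003 -0.011] q [-0.25  0.43  0.09  0.02 -1.19 -1.67] F [-0.5  0.1 -1.6] gap 0.599
 tilt fix rx,rz [ 0.042 -0.011] heading 70.2 ry 0.003
```

```bash

python3 -m creep '0.4 1 0 10 0.02 0 -0.01;0.4 1 0 8 0.015 0 0;0.4 0 0 0 0 0 0;0.4 0 0 0 0 0 0'
python3 -c "
from h import *
go(.5676,-.3111,.178,70)"
```

```text
time_s: 5.62
ee_pos: [0.5705, -0.3127, 0.2449]
tool_rot: [[0.337, 0.014, -0.941], [0.942, -0.007, 0.337], [-0.002, -1.0, -0.015]]
wrist_force: [-0.1, 0.7, -0.4]
finger_gap: 0.602
t 5.62 pos [ 0.5705 -0.3127  0.2449] shift mm [ 0.6 66.9  4.2] turn [ 0.015  0.006 -0.002] q [-0.25  0.41  0.08  0.   -1.23 -1.66] F [-0.1  0.7 -0.4] gap 0.602
 tilt fix rx,rz [ 0.015 -0.002] heading 70.3 ry 0.005
```

```bash

python3 -m creep '0.4 0 6 4 0.01 0 0;0.4 0 12 2 0.005 0 0;0.4 0 12 1 0.005 0 0;0.4 0 12 1 0.005 0 0;0.4 0 8 1 0.005 0 0;0.4 0 0 0 0 0 0;0.4 0 0 0 0 0 0'
python3 -c "
from h import *
go(.5676,-.3111,.178,70)"
```

```text
time_s: 6.2
ee_pos: [0.5615, -0.3097, 0.1921]
tool_rot: [[0.336, -0.014, -0.942], [0.942, 0.003, 0.336], [-0.002, -1.0, 0.014]]
wrist_force: [0.2, -1.6, 1.3]
finger_gap: 0.599
t 6.2 pos [ 0.5615 -0.3097  0.1921] shift mm [ 0.7 14.  -6.4] turn [-0.014  0.006 -0.002] q [-0.25  0.45  0.    0.   -1.14 -1.66] F [ 0.2 -1.6  1.3] gap 0.599
 tilt fix rx,rz [-0.014 -0.002] heading 70.3 ry 0.006
```

```bash

python3 -m creep '0.4 0 3 -4 -0.007 0 0;0.4 0 5 -2 -0.005 0 0;0.4 0 4 0 0 0 0;0.4 0 0 0 0 0 0;0.4 0 0 0 0 0 0'
python3 - <<'E'
from h import *
go(.5676,-.3111,.178,70)
im=robot.get_image("scene"); cv2.imwrite("pics/s2.png",cv2.convertScaleAbs(cv2.resize(im[90:190,200:300,::-1],None,fx=6,fy=6,interpolation=cv2.INTER_CUBIC),alpha=1.8))
E
```

```text
time_s: 6.62
ee_pos: [0.5682, -0.3123, 0.1788]
tool_rot: [[0.336, -0.001, -0.942], [0.942, -0.002, 0.336], [-0.002, -1.0, 0.0]]
wrist_force: [-0.8, 0.4, 0.3]
finger_gap: 0.6
t 6.62 pos [ 0.5682 -0.3123  0.1788] shift mm [0.9 0.8 1. ] turn [-0.     0.006 -0.002] q [-0.25  0.46 -0.01  0.   -1.1  -1.66] F [-0.8  0.4  0.3] gap 0.6
 tilt fix rx,rz [-0.    -0.002] heading 70.3 ry 0.006
```

View pics/s2.png

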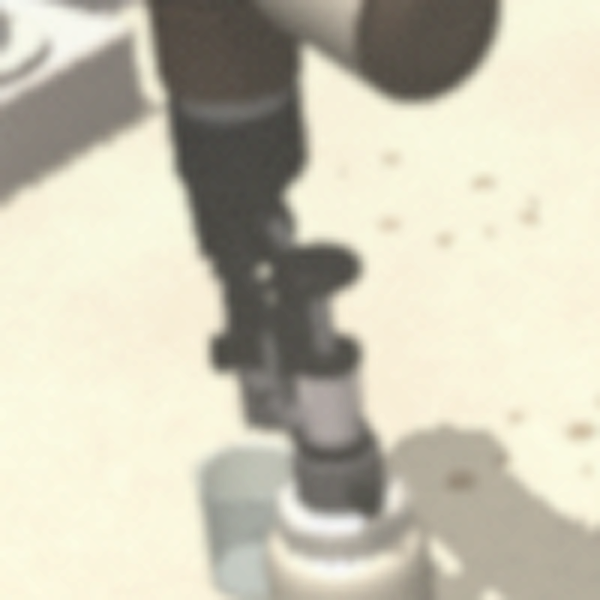

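The fingers straddle the bar: its far end sticks out at about (230,352) in the zoom, and nothing is touching. Gripping now.

```bash

python3 -m creep '1 0 0 0 0 0 0;1 0 0 0 0 0 0;1 0 0 0 0 0 0;1 0 0 0 0 0 0;1 0 0 0 0 0 0;1 0 0 0 0 0 0' 50
python3 -c "
from h import *
go(.5676,-.3111,.178,70); print(robot.get_state()['moment'])"
```

```text
time_s: 7.17
ee_pos: [0.5676, -0.3143, 0.1798]
tool_rot: [[0.337, -0.001, -0.942], [0.942, -0.005, 0.337], [-0.005, -1.0, -0.001]]
wrist_force: [-0.2, -0.8, -0.6]
finger_gap: 0.265
t 7.17 pos [ 0.5676 -0.3143  0.1798] shift mm [3.  1.8 1. ] turn [ 0.001  0.006 -0.005] q [-0.25  0.46 -0.01  0.01 -1.1  -1.66] F [-0.2 -0.8 -0.6] gap 0.265
 tilt fix rx,rz [ 0.001 -0.005] heading 70.3 ry 0.006
[-0.18742709 -0.02988614  0.07794808]
```

```bash

python3 -m creep '1 0 0 0 0 0 0;1 0 0 0 0 0 0;1 0 0 0 0 0 0;1 0 0 0 0 0 0'
python3 -c "
from h import *
go(.5676,-.3111,.178,70); print(robot.get_state()['moment'])"
```

```text
time_s: 7.5
ee_pos: [0.5676, -0.3142, 0.1798]
tool_rot: [[0.337, -0.001, -0.942], [0.942, -0.005, 0.337], [-0.005, -1.0, -0.001]]
wrist_force: [0.3, -0.3, -0.7]
finger_gap: 0.266
t 7.5 pos [ 0.5676 -0.3142  0.1798] shift mm [3.  1.8 1.1] turn [ 0.001  0.006 -0.005] q [-0.25  0.46 -0.01  0.01 -1.1  -1.66] F [ 0.3 -0.3 -0.7] gap 0.266
 tilt fix rx,rz [ 0.001 -0.005] heading 70.3 ry 0.006
[-0.18151605 -0.0680242   0.03157381]
```

```bash

python3 -m creep '1 0 0 0 0 -0.1 0;1 0 0 0 0 -0.1 0;1 0 0 0 0 -0.1 0;1 0 0 0 0 -0.1 0'
python3 -c "
from h import *
go(.5676,-.3125,.178,70); print(robot.get_state()['moment'])"
```

```text
time_s: 7.83
ee_pos: [0.5677, -0.3139, 0.1799]
tool_rot: [[-0.07, -0.001, -0.998], [0.998, -0.004, -0.07], [-0.004, -1.0, 0.001]]
wrist_force: [-0.1, 0.2, -1.1]
finger_gap: 0.267
t 7.83 pos [ 0.5677 -0.3139  0.1799] shift mm [ 1.4  1.9 -0. ] turn [-0.     0.419 -0.004] q [-0.25  0.46 -0.01  0.   -1.1  -1.25] F [-0.1  0.2 -1.1] gap 0.267
 tilt fix rx,rz [-0.001 -0.004] heading 94.0 ry 0.419
[-0.14342766 -0.01971271 -0.23270385]
```

```bash

python3 -m creep '1 0 0 0 0 -0.1 0;1 0 0 0 0 -0.1 0;1 0 0 0 0 -0.1 0;1 0 0 0 0 -0.1 0;1 0 0 0 0 -0.1 0'
python3 -c "
from h import *
go(.5676,-.3125,.178,160); print(robot.get_state()['moment'])"
python3 -m creep '1 0 0 0 0 -0.1 0;1 0 0 0 0 -0.1 0;1 0 0 0 0 -0.1 0;1 0 0 0 0 -0.1 0;1 0 0 0 0 -0.1 0'
python3 -c "
from h import *
go(.5676,-.3125,.178,160); print(robot.get_state()['moment'])"
```

```text
time_s: 8.25
ee_pos: [0.5675, -0.3134, 0.1799]
tool_rot: [[-0.559, -0.002, -0.829], [0.829, -0.004, -0.559], [-0.002, -1.0, 0.003]]
wrist_force: [-0.4, -0.2, -0.5]
finger_gap: 0.26
t 8.25 pos [ 0.5675 -0.3134  0.1799] shift mm [ 0.7  1.9 -0.6] turn [-0.004 -0.628 -0.001] q [-0.25  0.46 -0.01  0.   -1.11 -0.73] F [-0.4 -0.2 -0.5] gap 0.26
 tilt fix rx,rz [-0.003 -0.002] heading 124.0 ry -0.628
[-0.08751479  0.04033668  0.00933286]
time_s: 8.67
ee_pos: [0.567, -0.313, 0.1798]
tool_rot: [[-0.901, -0.005, -0.434], [0.434, -0.004, -0.901], [0.003, -1.0, 0.005]]
wrist_force: [0.4, -1.5, -1.0]
finger_gap: 0.268
t 8.67 pos [ 0.567  -0.313   0.1798] shift mm [-0.3  1.8 -0.8] turn [-0.005 -0.1    0.003] q [-0.25  0.46 -0.01  0.01 -1.11 -0.2 ] F [ 0.4 -1.5 -1. ] gap 0.268
 tilt fix rx,rz [-0.005  0.003] heading 154.3 ry -0.1
[-0.16666877  0.15585061  0.16274235]
```

```bash

python3 -m creep '1 0 0 0 0 -0.06 0;1 0 0 0 0 -0.05 0;1 0 0 0 0 0 0'
python3 -c "
from h import *
go(.5676,-.3125,.178,160); print(robot.get_state()['moment'])"
python3 -m creep '0.5 0 0 0 0 0 0;0.5 0 0 0 0 0 0;0.5 0 0 0 0 0 0;0.5 0 0 0 0 0 0;0.5 0 0 0 0 0 0'
python3 - <<'E'
from h import *
go(.5676,-.3111,.178,160)
im=robot.get_image("scene"); cv2.imwrite("pics/s3.png",cv2.convertScaleAbs(cv2.resize(im[90:190,200:300,::-1],None,fx=6,fy=6,interpolation=cv2.INTER_CUBIC),alpha=1.8))
E
```

```text
time_s: 8.92
ee_pos: [0.5669, -0.313, 0.1798]
tool_rot: [[-0.946, -0.006, -0.324], [0.324, -0.004, -0.946], [0.004, -1.0, 0.006]]
wrist_force: [0.5, -0.6, -0.0]
finger_gap: 0.265
t 8.92 pos [ 0.5669 -0.313   0.1798] shift mm [-0.5  1.8 -0.7] turn [-0.006  0.019  0.004] q [-0.25  0.46 -0.01  0.01 -1.11 -0.08] F [ 0.5 -0.6 -0. ] gap 0.265
 tilt fix rx,rz [-0.006  0.004] heading 161.1 ry 0.019
[-0.18610851  0.05250148 -0.16574769]
time_s: 9.33
ee_pos: [0.5674, -0.3126, 0.1805]
tool_rot: [[-0.945, -0.005, -0.327], [0.327, -0.004, -0.945], [0.003, -1.0, 0.006]]
wrist_force: [-0.3, -0.3, -0.3]
finger_gap: 0.504
t 9.33 pos [ 0.5674 -0.3126  0.1805] shift mm [ 0.3  2.5 -1.5] turn [-0.006  0.016  0.003] q [-0.25  0.46 -0.    0.01 -1.11 -0.08] F [-0.3 -0.3 -0.3] gap 0.504
 tilt fix rx,rz [-0.006  0.003] heading 160.9 ry 0.016
```

View pics/s3.png

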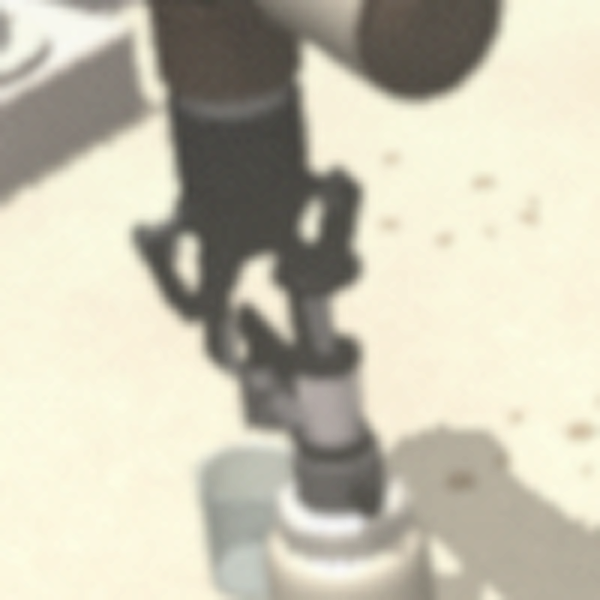

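```bash

python3 -m creep '0.5 0 -10 0 0 0 0;0.5 0 -10 0 0 0 0;0.5 0 -12 0 0 0 0;0.5 0 -12 0 0 0 0;0.5 0 0 0 0 0 0'
python3 -c "
from h import *
go(.567,-.3125,.35,160)"
python3 -m creep '0.7 0 -20 0 0 0 0;1 0 -22 0 0 0 0;1 0 -22 0 0 0 0;1 0 -22 0 0 0 0;1 0 -22 0 0 0 0;1 0 -15 0 0 0 0;1 0 0 0 0 0 0;1 0 0 0 0 0 0'
python3 - <<'E'
from h import *
go(.600,-.222,.35,160)
for n in("scene","top"):
    im=robot.get_image(n); 
    x0,y0,x1,y1=(200,60,320,220) if n=="scene" else (370,150,490,240)
    cv2.imwrite(f"pics/{n}4.png",cv2.convertScaleAbs(cv2.resize(im[y0:y1,x0:x1,::-1],None,fx=3.7 if n=="scene" else 6,fy=3.7 if n=="scene" else 6,interpolation=cv2.INTER_CUBIC),alpha=1.8))
E
```

```text
time_s: 9.8
ee_pos: [0.5679, -0.3127, 0.2296]
tool_rot: [[-0.945, -0.004, -0.327], [0.327, -0.006, -0.945], [0.002, -1.0, 0.007]]
wrist_force: [-0.4, 0.1, 0.6]
finger_gap: 0.501
t 9.8 pos [ 0.5679 -0.3127  0.2296] shift mm [   1.1 -120.4    0.9] turn [-0.007  0.016  0.002] q [-0.25  0.43  0.07  0.01 -1.21 -0.08] F [-0.4  0.1  0.6] gap 0.501
 tilt fix rx,rz [-0.007  0.002] heading 160.9 ry 0.016
time_s: 10.47
ee_pos: [0.5673, -0.3116, 0.3604]
tool_rot: [[-0.945, -0.001, -0.328], [0.328, -0.005, -0.945], [-0.0, -1.0, 0.005]]
wrist_force: [0.3, 0.8, -0.5]
finger_gap: 0.001
t 10.47 pos [ 0.5673 -0.3116  0.3604] shift mm [ -1.5   9.9 -95.4] turn [-0.005  0.015 -0.   ] q [-0.25  0.37  0.3   0.   -1.5  -0.08] F [ 0.3  0.8 -0.5] gap 0.001
 tilt fix rx,rz [-0.005 -0.   ] heading 160.8 ry 0.015
```

View pics/scene4.png

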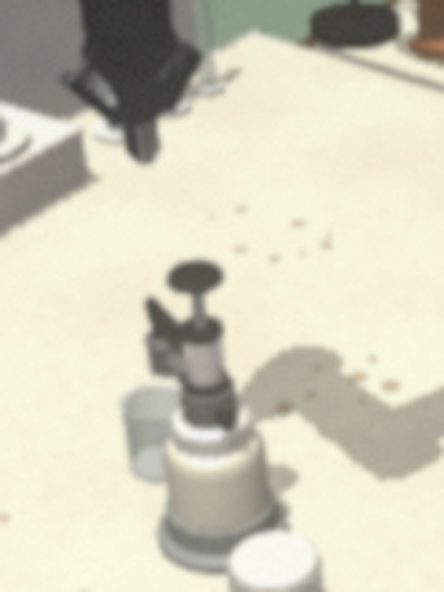

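The handle now lies along the spout, which is the on position. Next I'll move the closed fingers over the button.

```bash

python3 -m creep '1 0 0 -15 0 0 0;1 0 0 -20 0 0 0;1 0 0 -20 0 0 0;1 0 0 -20 0 0 0;1 0 0 -15 0 0 0;1 0 0 -5 0 0 0;1 0 0 0 0 0 0'
python3 -c "
from h import *
go(.600,-.222,.31,160)"
```

```text
time_s: 11.15
ee_pos: [0.597, -0.2147, 0.3474]
tool_rot: [[-0.944, -0.022, -0.33], [0.33, 0.002, -0.944], [0.021, -1.0, 0.006]]
wrist_force: [-0.0, -0.1, -0.0]
finger_gap: -0.003
t 11.15 pos [ 0.597  -0.2147  0.3474] shift mm [-6.  37.4  5.7] turn [-0.006  0.013  0.021] q [-0.09  0.36  0.26  0.   -1.49 -0.25] F [-0.  -0.1 -0. ] gap -0.003
 tilt fix rx,rz [-0.006  0.021] heading 160.7 ry 0.013
```

```bash

python3 -m creep '1 -4 5 3 0 0 0.01;1 -2 10 3 0 0 0.01;1 0 10 0 0 0 0;1 0 8 0 0 0 0;1 0 0 0 0 0 0;1 0 0 0 0 0 0'
python3 - <<'E'
from h import *
go(.600,-.222,.293,160)
im=robot.get_image("scene"); cv2.imwrite("pics/s5.png",cv2.convertScaleAbs(cv2.resize(im[90:190,200:300,::-1],None,fx=6,fy=6,interpolation=cv2.INTER_CUBIC),alpha=1.8))
E
```

```text
time_s: 11.65
ee_pos: [0.5993, -0.2258, 0.3088]
tool_rot: [[-0.943, -0.006, -0.332], [0.332, -0.006, -0.943], [0.004, -1.0, 0.007]]
wrist_force: [-0.1, -0.1, -0.0]
finger_gap: -0.004
t 11.65 pos [ 0.5993 -0.2258  0.3088] shift mm [ 0.5 15.8 -3.9] turn [-0.007  0.01   0.004] q [-0.11  0.38  0.18  0.01 -1.38 -0.23] F [-0.1 -0.1 -0. ] gap -0.004
 tilt fix rx,rz [-0.007  0.004] heading 160.6 ry 0.01
```

View pics/s5.png

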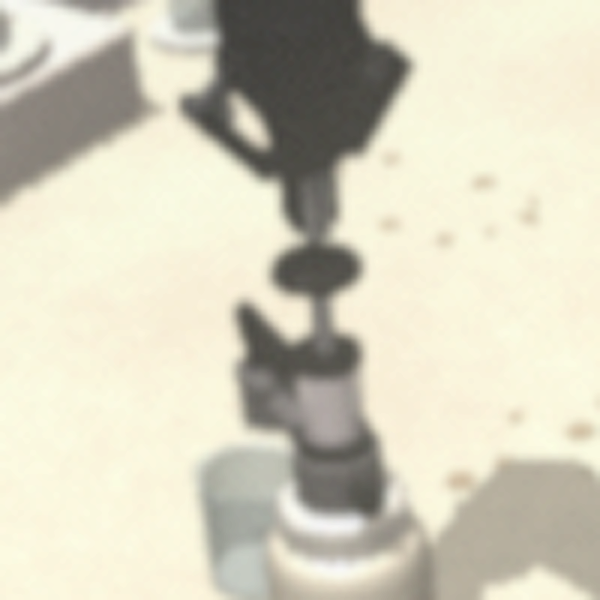

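```bash

python3 -m creep '1 0 4 -2 0 0 0;1 0 5 -2 0 0 0;1 0 4 0 0 0 0;1 0 4 0 0 0 0;1 0 5 0 0 0 0;1 0 5 0 0 0 0;1 0 5 0 0 0 0;1 0 5 0 0 0 0'
python3 -c "
from h import *
go(.600,-.222,.256,160)"
```

```text
time_s: 12.37
ee_pos: [0.6017, -0.2228, 0.2757]
tool_rot: [[-0.943, 0.003, -0.332], [0.332, -0.009, -0.943], [-0.006, -1.0, 0.008]]
wrist_force: [-1.3, 1.0, 6.4]
finger_gap: -0.002
t 12.37 pos [ 0.6017 -0.2228  0.2757] shift mm [ 2.  19.7 -0.3] turn [-0.008  0.011 -0.006] q [-0.1   0.39  0.12  0.01 -1.3  -0.24] F [-1.3  1.   6.4] gap -0.002
 tilt fix rx,rz [-0.008 -0.006] heading 160.6 ry 0.011
```

Force is 6.4 N at about 17 mm of travel, which fits the spring. I'll keep pressing.

```bash

python3 -m creep '1 1 5 0 0 0 0;1 0 5 0 0 0 0;1 0 5 0 0 0 0;1 0 4 0 0 0 0'
python3 -m creep '1 0 4 0 0 0 0;1 0 4 0 0 0 0'
python3 -c "
from h import *
go(.600,-.222,.256,160)"
```

```text
time_s: 12.7
ee_pos: [0.6019, -0.2229, 0.2625]
tool_rot: [[-0.944, 0.011, -0.33], [0.33, -0.013, -0.944], [-0.015, -1.0, 0.009]]
wrist_force: [-3.8, 2.7, 12.3]
finger_gap: -0.003
time_s: 12.87
ee_pos: [0.602, -0.223, 0.2603]
tool_rot: [[-0.945, 0.016, -0.328], [0.328, -0.016, -0.945], [-0.02, -1.0, 0.01]]
wrist_force: [-5.1, 4.4, 14.0]
finger_gap: -0.002
t 12.87 pos [ 0.602  -0.223   0.2603] shift mm [ 2.3  4.2 -0.4] turn [-0.01   0.015 -0.02 ] q [-0.1   0.39  0.08  0.02 -1.24 -0.24] F [-5.1  4.4 14. ] gap -0.002
 tilt fix rx,rz [-0.01 -0.02] heading 160.9 ry 0.015
```

```bash

python3 -m creep '1 0 5 0 0 0 -0.005;1 0 6 0 -0.005 0 -0.005;1 0 6 0 0 0 -0.005'
python3 -m creep '1 0 7 0 0 0 -0.005;1 0 7 0 0 0 0'
python3 -c "
from h import *
go(.600,-.222,.256,160)"
```

```text
time_s: 13.12
ee_pos: [0.6021, -0.2231, 0.256]
tool_rot: [[-0.946, 0.013, -0.324], [0.324, -0.012, -0.946], [-0.016, -1.0, 0.007]]
wrist_force: [-6.7, 5.9, 17.4]
finger_gap: 0.006
time_s: 13.28
ee_pos: [0.6025, -0.2233, 0.256]
tool_rot: [[-0.947, 0.018, -0.321], [0.321, -0.016, -0.947], [-0.022, -1.0, 0.01]]
wrist_force: [-10.2, 7.8, 25.1]
finger_gap: 0.001
t 13.28 pos [ 0.6025 -0.2233  0.256 ] shift mm [ 2.8 -0.1 -0.5] turn [-0.009  0.022 -0.022] q [-0.1   0.39  0.07  0.02 -1.23 -0.23] F [-10.2   7.8  25.1] gap 0.001
 tilt fix rx,rz [-0.01  -0.022] heading 161.3 ry 0.022
```

The button stopped at z = 0.256 while force rose from 17 to 25 N, so it's on the firm second stop. Raising now.

```bash

python3 -m creep '1 0 -6 0 0 0 0;1 0 -10 0 0 0 0;1 0 -10 0 0 0 -0.01;1 0 -12 0 0 0 -0.01;1 0 -12 0 0 0 0;1 0 -15 0 0 0 0;1 0 -20 0 0 0 0;1 0 -20 0 0 0 0'
python3 - <<'E'
from h import *
go(.567,-.3125,.35,160)
im=robot.get_image("scene"); cv2.imwrite("pics/s6.png",cv2.convertScaleAbs(cv2.resize(im[90:190,200:300,::-1],None,fx=6,fy=6,interpolation=cv2.INTER_CUBIC),alpha=1.8))
E
```

```text
time_s: 13.95
ee_pos: [0.6004, -0.2208, 0.3665]
tool_rot: [[-0.948, 0.002, -0.319], [0.319, -0.01, -0.948], [-0.005, -1.0, 0.009]]
wrist_force: [0.5, -0.4, 0.0]
finger_gap: -0.001
t 13.95 pos [ 0.6004 -0.2208  0.3665] shift mm [ 2.5 17.4 97.4] turn [-0.009  0.024 -0.005] q [-0.1   0.36  0.29  0.01 -1.5  -0.23] F [ 0.5 -0.4  0. ] gap -0.001
 tilt fix rx,rz [-0.009 -0.005] heading 161.4 ry 0.024
```

View pics/s6.png

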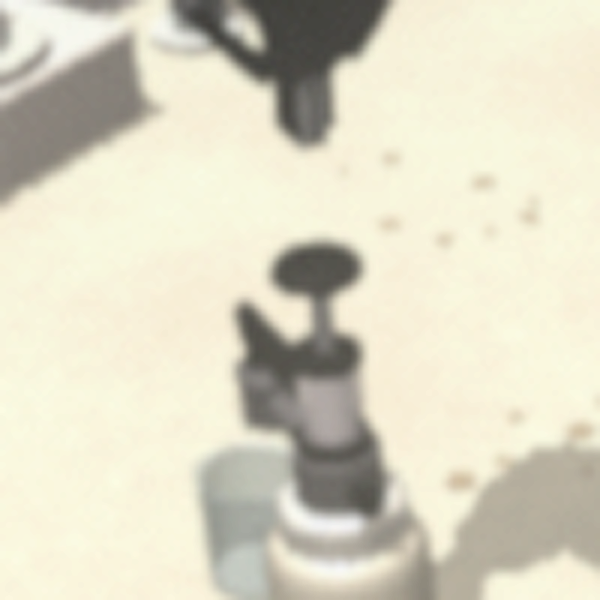

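The plunger is fully up again (button at 317,268, as before the press). I'll go back over the handle.

```bash

python3 -m creep '1 0 0 15 0 0 0;1 0 0 20 0 0.01 0;1 1 0 20 0 0.01 0;1 1 0 20 0 0 0;0.6 0 0 15 0 0 0;0.5 0 0 5 0 0 0;0.5 0 0 0 0 0 0;0.5 0 0 0 0 0 0'
python3 -c "
from h import *
go(.567,-.3125,.178,160)"
```

```text
time_s: 14.67
ee_pos: [0.5671, -0.3157, 0.366]
tool_rot: [[-0.941, 0.008, -0.338], [0.338, -0.01, -0.941], [-0.011, -1.0, 0.007]]
wrist_force: [-0.6, 0.4, 0.5]
finger_gap: 0.498
t 14.67 pos [ 0.5671 -0.3157  0.366 ] shift mm [  3.2 187.9  -4.2] turn [-0.007  0.004 -0.011] q [-0.26  0.37  0.31  0.01 -1.5  -0.09] F [-0.6  0.4  0.5] gap 0.498
 tilt fix rx,rz [-0.007 -0.011] heading 160.2 ry 0.004
```

```bash

python3 -m creep '0.5 1 10 -3 0 0 -0.005;0.5 0 20 0 0 0 0;0.5 0 25 0 0 0 0;0.5 0 25 0 0 0 0;0.5 0 25 0 0 0 0;0.5 0 12 0 0 0 0;0.5 0 0 0 0 0 0;0.5 0 0 0 0 0 0'
python3 -c "
from h import *
go(.567,-.3125,.178,160)"
```

```text
time_s: 15.33
ee_pos: [0.5693, -0.3053, 0.2387]
tool_rot: [[-0.944, 0.001, -0.331], [0.331, -0.005, -0.944], [-0.003, -1.0, 0.004]]
wrist_force: [1.1, 0.9, -0.4]
finger_gap: 0.499
t 15.33 pos [ 0.5693 -0.3053  0.2387] shift mm [-0.  60.7  7.4] turn [-0.004  0.012 -0.003] q [-0.24  0.41  0.07  0.   -1.22 -0.1 ] F [ 1.1  0.9 -0.4] gap 0.499
 tilt fix rx,rz [-0.004 -0.003] heading 160.7 ry 0.012
```

```bash

python3 -m creep '0.5 0 2 5 0 0 0;0.5 0 8 2 0 0.01 0;0.5 0 10 0 0 0 0;0.5 0 10 0 0 0 0;0.5 0 10 0 0 0 0;0.5 0 8 0 0 0 0;0.5 0 0 0 0 0 0'
python3 -c "
from h import *
go(.567,-.3125,.179,160)"
```

```text
time_s: 15.92
ee_pos: [0.5691, -0.3122, 0.1894]
tool_rot: [[-0.94, 0.008, -0.34], [0.34, -0.007, -0.94], [-0.01, -1.0, 0.004]]
wrist_force: [-0.3, 0.2, -1.5]
finger_gap: 0.501
t 15.92 pos [ 0.5691 -0.3122  0.1894] shift mm [ 2.  10.4  1. ] turn [-0.004  0.002 -0.01 ] q [-0.25  0.45  0.    0.01 -1.11 -0.1 ] F [-0.3  0.2 -1.5] gap 0.501
 tilt fix rx,rz [-0.004 -0.01 ] heading 160.1 ry 0.002
```

```bash

python3 -m creep '0.5 1 5 1 0 0 -0.005;0.5 0.5 4 0 0 0 -0.005;0.5 0 0 0 0 0 0;1 0 0 0 0 0 0;1 0 0 0 0 0 0;1 0 0 0 0 0 0;1 0 0 0 0 0 0;1 0 0 0 0 0 0'
python3 -m creep '1 0 0 0 0 0 0;1 0 0 0 0 0 0'
python3 -c "
from h import *
go(.567,-.3125,.179,160); print(robot.get_state()['moment'])"
```

```text
time_s: 16.58
ee_pos: [0.5671, -0.3129, 0.1793]
tool_rot: [[-0.94, -0.003, -0.34], [0.34, -0.003, -0.94], [0.002, -1.0, 0.004]]
wrist_force: [-0.3, -0.5, -1.0]
finger_gap: 0.268
time_s: 16.75
ee_pos: [0.567, -0.3129, 0.1792]
tool_rot: [[-0.94, -0.003, -0.34], [0.34, -0.003, -0.94], [0.002, -1.0, 0.004]]
wrist_force: [-0.2, -0.2, -0.6]
finger_gap: 0.265
t 16.75 pos [ 0.567  -0.3129  0.1792] shift mm [ 0.2  0.2 -0.4] turn [-0.004  0.002  0.002] q [-0.25  0.46 -0.01  0.   -1.11 -0.1 ] F [-0.2 -0.2 -0.6] gap 0.265
 tilt fix rx,rz [-0.004  0.002] heading 160.1 ry 0.002
[-0.04311995  0.03572145  0.065311  ]
```

Gripped with the same gap of 0.265. Turning clockwise, back to off.

```bash

python3 -m creep '1 0 0 0 0 0.1 0;1 0 0 0 0 0.1 0;1 0 0 0 0 0.1 0;1 0 0 0 0 0.1 0'
python3 -c "
from h import *
go(.567,-.3125,.179,70); print(robot.get_state()['moment'])"
python3 -m creep '1 0 0 0 0 0.1 0;1 0 0 0 0 0.1 0;1 0 0 0 0 0.1 0;1 0 0 0 0 0.1 0;1 0 0 0 0 0.1 0;1 0 0 0 0 0.1 0'
python3 -c "
from h import *
go(.567,-.3125,.179,70); print(robot.get_state()['moment'])"
```

```text
time_s: 17.08
ee_pos: [0.5675, -0.3132, 0.1793]
tool_rot: [[-0.725, -0.002, -0.689], [0.689, -0.004, -0.725], [-0.001, -1.0, 0.005]]
wrist_force: [-0.8, -0.1, -1.3]
finger_gap: 0.264
t 17.08 pos [ 0.5675 -0.3132  0.1793] shift mm [ 0.8  0.3 -0.2] turn [-0.003  1.16  -0.004] q [-0.25  0.46 -0.01  0.01 -1.1  -0.51] F [-0.8 -0.1 -1.3] gap 0.264
 tilt fix rx,rz [-0.005 -0.001] heading 136.5 ry 1.16
[-0.20151448 -0.1311001   0.27457983]
time_s: 17.58
ee_pos: [0.5678, -0.3139, 0.1793]
tool_rot: [[-0.182, -0.002, -0.983], [0.983, -0.007, -0.182], [-0.006, -1.0, 0.003]]
wrist_force: [-0.5, -0.3, -1.6]
finger_gap: 0.265
t 17.58 pos [ 0.5678 -0.3139  0.1793] shift mm [1.5 0.3 0.6] turn [-0.001  0.532 -0.007] q [-0.25  0.46 -0.01  0.01 -1.1  -1.14] F [-0.5 -0.3 -1.6] gap 0.265
 tilt fix rx,rz [-0.003 -0.006] heading 100.5 ry 0.532
[-0.31448752  0.00719276 -0.05697233]
```

```bash

python3 -m creep '1 0 0 0 0 0.1 0;1 0 0 0 0 0.1 0;1 0 0 0 0 0.1 0;1 0 0 0 0 0.1 0;1 0 0 0 0 0.08 0;1 0 0 0 0 0.06 0;1 0 0 0 0 0.01 0'
python3 -c "
from h import *
go(.567,-.3125,.179,70); print(robot.get_state()['moment'])"
```

```text
time_s: 18.17
ee_pos: [0.5677, -0.3145, 0.1793]
tool_rot: [[0.386, -0.002, -0.923], [0.923, -0.008, 0.386], [-0.008, -1.0, -0.002]]
wrist_force: [0.4, 0.1, -1.6]
finger_gap: 0.269
t 18.17 pos [ 0.5677 -0.3145  0.1793] shift mm [1.6 0.3 1.4] turn [ 0.001 -0.047 -0.008] q [-0.25  0.46 -0.01  0.01 -1.1  -1.72] F [ 0.4  0.1 -1.6] gap 0.269
 tilt fix rx,rz [ 0.002 -0.008] heading 67.3 ry -0.047
[-0.09177799  0.04032193  0.89024127]
```

```bash

python3 -m creep '1 0 0 0 0 -0.04 0;0.5 0 0 0 0 0 0;0.5 0 0 0 0 0 0;0.5 0 0 0 0 0 0;0.5 0 0 0 0 0 0;0.5 0 0 0 0 0 0'
python3 -c "
from h import *
go(.567,-.3125,.36,70)"
python3 -m creep '0.5 0 -8 0 0 0 0;0.5 0 -10 0 0 0 0;0.5 0 -12 0 0 0 0;0.5 0 -12 0 0 0 0;0.5 0 -20 0 0 0 0;0.5 0 -25 0 0 0 0;0.5 0 -30 0 0 0 0;0.5 0 -30 0 0 0 0'
python3 -m creep '0.5 0 -38 0 0 0 0;0.5 0 -30 0 0 0 0;0.5 0 0 0 0 0 0'
python3 -c "
from h import *
go(.40,-.10,.42,70)"
```

```text
time_s: 18.67
ee_pos: [0.5686, -0.3146, 0.1806]
tool_rot: [[0.347, 0.001, -0.938], [0.938, -0.009, 0.347], [-0.009, -1.0, -0.004]]
wrist_force: [-0.0, -0.3, -0.5]
finger_gap: 0.499
t 18.67 pos [ 0.5686 -0.3146  0.1806] shift mm [-1.000e-01 -1.795e+02  1.500e+00] turn [ 0.004 -0.005 -0.009] q [-0.25  0.46 -0.01  0.01 -1.1  -1.68] F [-0.  -0.3 -0.5] gap 0.499
 tilt fix rx,rz [ 0.004 -0.009] heading 69.7 ry -0.005
time_s: 19.33
ee_pos: [0.5659, -0.3124, 0.3324]
tool_rot: [[0.348, -0.01, -0.937], [0.937, -0.005, 0.348], [-0.008, -1.0, 0.007]]
wrist_force: [0.3, -0.4, 0.1]
finger_gap: 0.496
time_s: 19.58
ee_pos: [0.5662, -0.3131, 0.4152]
tool_rot: [[0.349, 0.005, -0.937], [0.937, -0.013, 0.349], [-0.01, -1.0, -0.009]]
wrist_force: [0.7, 0.3, 1.3]
finger_gap: 0.501
t 19.58 pos [ 0.5662 -0.3131  0.4152] shift mm [141.7  -8.3 230. ] turn [ 0.009 -0.007 -0.011] q [-0.25  0.37  0.42  0.01 -1.62 -1.68] F [0.7 0.3 1.3] gap 0.501
 tilt fix rx,rz [ 0.009 -0.01 ] heading 69.6 ry -0.007
```

Moving back toward the robot so the top camera can see, then a final look.

```bash

python3 -m creep '0.5 8 0 25 0 0 0;0.5 16 0 30 0 0 0;0.5 20 0 30 0 0 0;0.5 20 0 30 0 0 0;0.5 20 0 30 0 0 0;0.5 20 0 30 0 0 0;0.5 10 0 15 0 0 0;0.5 0 0 0 0 0 0'
python3 - <<'E'
from h import *
go(.40,-.10,.42,70)
for n in("scene","top"):
    im=robot.get_image(n); cv2.imwrite(f"pics/{n}9raw.png",im[:,:,::-1])
    x0,y0,x1,y1=(200,60,320,220) if n=="scene" else (370,150,490,240)
    cv2.imwrite(f"pics/{n}9.png",cv2.convertScaleAbs(cv2.resize(im[y0:y1,x0:x1,::-1],None,fx=3.7 if n=="scene" else 6,fy=3.7 if n=="scene" else 6,interpolation=cv2.INTER_CUBIC),alpha=1.8))
    d=cv2.absdiff(im[:,:,::-1],cv2.imread(f"pics/{n}0.png")).max(2)
    print(n,[(b) for b in [cv2.boundingRect(c) for c in cv2.findContours((d>25).astype(np.uint8),0,1)[0]] if b[2]*b[3]>20])
E
```

```text
time_s: 20.25
ee_pos: [0.4217, -0.136, 0.4188]
tool_rot: [[0.354, 0.022, -0.935], [0.935, -0.015, 0.353], [-0.006, -1.0, -0.025]]
wrist_force: [0.2, 0.0, 0.3]
finger_gap: 0.501
t 20.25 pos [ 0.4217 -0.136   0.4188] shift mm [26.  -2.2 33. ] turn [ 0.025 -0.012 -0.006] q [ 0.07 -0.03 -0.06  0.02 -1.52 -2.  ] F [0.2 0.  0.3] gap 0.501
 tilt fix rx,rz [ 0.025 -0.006] heading 69.3 ry -0.012
scene [(320, 148, 72, 30), (418, 141, 7, 3), (445, 130, 137, 101), (422, 127, 7, 4), (382, 127, 6, 7), (464, 126, 22, 10), (394, 122, 10, 17), (415, 117, 38, 48), (433, 115, 8, 4), (385, 115, 5, 5), (410, 111, 29, 17), (390, 110, 17, 9), (380, 107, 9, 18), (427, 101, 8, 4), (553, 99, 38, 29), (561, 95, 30, 11), (559, 87, 12, 7), (410, 82, 18, 34), (568, 77, 11, 14), (604, 63, 8, 20), (458, 52, 5, 9), (433, 44, 7, 13), (535, 41, 23, 17), (317, 30, 3, 8), (511, 29, 9, 6), (463, 22, 18, 15), (494, 17, 24, 9), (461, 15, 6, 5), (468, 13, 19, 6), (295, 5, 25, 84), (331, 2, 15, 9), (351, 1, 29, 16), (496, 0, 123, 76), (458, 0, 27, 8), (439, 0, 20, 18), (293, 0, 18, 4)]
top [(312, 389, 37, 11), (302, 385, 5, 5), (313, 376, 36, 7), (110, 368, 49, 32), (0, 367, 97, 33), (262, 267, 267, 133)]
```

View pics/top9.png

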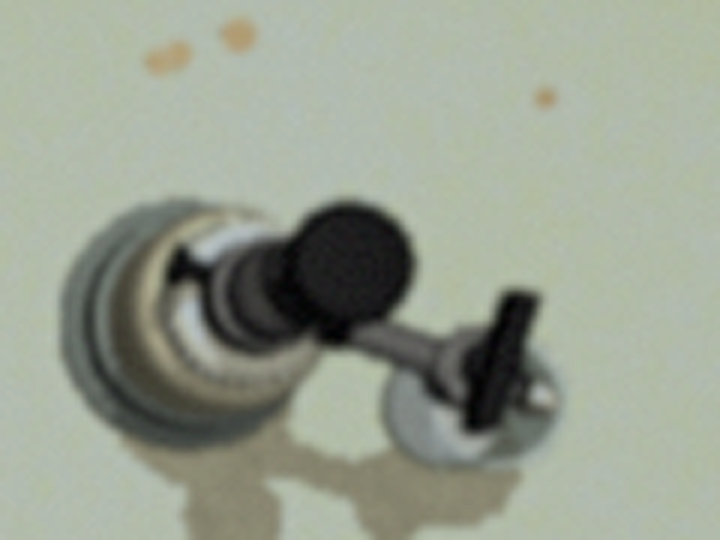

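View pics/scene9.png

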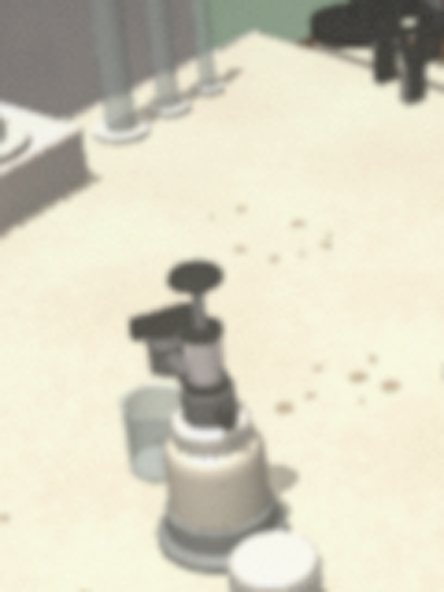

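View pics/scene9raw.png

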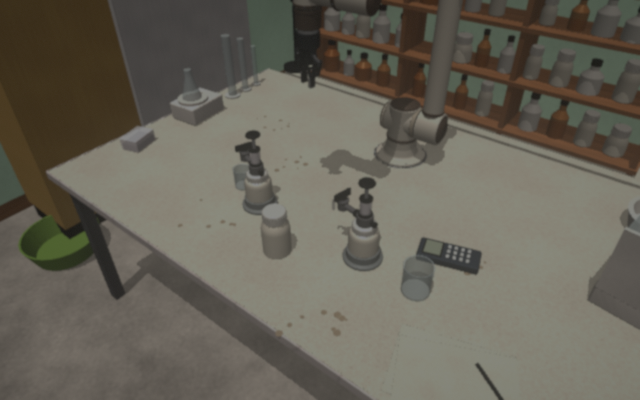

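The handle is back across the spout and the plunger is up. The beaker is in place, and the only differences from the first pictures are the arm and its shadow. Handing in.

```bash
python3 -m creep '0.5 0 0 0 0 0 0;0.5 0 0 0 0 0 0;0.5 0 0 0 0 0 0'; python3 -c "
from station import robot
print(robot.job_done())"
```

```text
time_s: 20.6
ee_pos: [0.4252, -0.139, 0.4187]
tool_rot: [[0.357, 0.021, -0.934], [0.934, -0.016, 0.357], [-0.007, -1.0, -0.026]]
wrist_force: [-0.4, 0.5, -0.1]
finger_gap: 0.499
the job is handed in; nothing more can be done
None
```

I ran the full sequence on dispenser_a and handed the job in at about 20.6 s of the 64 s allowed.

- **Handle on:** I gripped the bar and turned it anticlockwise about 90°. The resistance was about 0.23 N m, and a camera check showed the bar in line with the spout.
- **Plunger:** I pressed it with closed fingers to z = 0.256 m, which is 37 mm of travel. The height stopped changing while the force rose from 17 N to 25 N, so it was on the firm second stop. After release the camera showed the button back at its starting position.
- **Handle off:** I turned it clockwise to its stop and slightly past, about 3° with a moment of 0.9 N m, then eased back and released.

**Last checks:** The final pictures showed the bar across the spout, the plunger up and the beaker under the spout. Compared with the first pictures, only the arm and its shadow had changed, so dispenser_b, the bottle, the big beaker and the meter appear untouched. The arm was clear of everything.

**One disagreement:** While gripping the 12 mm bar the gripper reported an opening of 0.265, which would be about 22 mm if that scale were linear. I took the scale to be nonlinear, because the handle turned as expected. No check failed.

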